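# Set the hinge-screw torque driver four clicks tighter

### The arm

A 7-joint arm with a two-finger parallel gripper is mounted at the origin on a cart in front of the work surface, level with it; the furniture and walls round the work are solid. World frame = base frame: x ahead of the robot, y to its left, z up, the work surface at z = 0. Lengths are in mm, angles in rad, forces in N, time in s.
With the tool pointing down it reaches from about 425 to 925 mm from the base axis. Payload 6.8 kg.
Tool frame: the origin (TCP) lies at the very end of the fingers, on their centre line; the grasp point (between the pads) lies r.pinch_z behind it (r.pinch_z is the distance from the TCP to the grasp point, in mm); z points along the fingers, y is the direction in which the jaws open and shut (so a half turn about z gives the same grasp; the last joint's range is limited). The gripper opens to 85 mm and grips with 20 to 120 N. Pads are 22 mm wide; open, the fingers measure 114 mm over their backs; the gripper's body (76 mm by 85 mm) begins 54 mm behind the grasp point. The pads swing forward as they close: fully open they stand 13 mm farther back than shut.
Start: joints at [-1.285, 0.477, 0.022, 1.555, -0.011, 1.109, -0.083], TCP at [258.996, 623.353, 231.308] pointing down, gripper open.
Joint ranges: [-2.96, 2.96], [-0.34, 2.1], [-1.41, 1.46], [0.24, 2.44], [-1.37, 4.51], [0.17, 1.92], [-2.96, 2.96]. Speed limits (rad/s): [2.39, 2.39, 3.14, 3.14, 3.14, 3.14, 3.14].

### API

Orientations are given as a unit quaternion [x, y, z, w].
In Python, from cell import status, eyes, r gives the robot as it stands.
- The arm moves only by the shell command python3 -m inch 'ROWS' [FORCE]. ROWS is JSON, one flat list of numbers, 7 for each row, row after row: the shift along the tool's x, y, z in m, then the turn, a rotation vector about the tool's x, y, z in rad, then the closure, from 0 (fully open) to 1 (shut). In form: [tx, ty, tz, wx, wy, wz, fingers, tx, ty, tz, wx, wy, wz, fingers, ...]. A call has 1 to 12 rows; each row shifts and turns the pose as measured when the row begins, along the tool's axes as they then stand; what a row does not reach is not made up. A row lasts 1/12 s, in which the tool goes at most 41.7 mm and 7.16 degrees, less where a joint would pass 70% of its speed; a pose out of reach is approached as far as the arm can. A call with a gripper value outside its range is refused whole. The fingers move at their own pace and stop on an object; FORCE is the grip in N (left out, the last holds). Time passes only in rows, so rows that do not move let the fingers close. It gives the time, the measured TCP pose, the force and the opening at its end, in the units of the state.
- status.observe(): the state, without advancing time (a new reading comes with each control period).
- eyes.grab_frame(name): name is "side" or "top"; returns a dict with "color" (420x560x3 uint8, red, green, blue), "fx", "fy", "cx", "cy" (pixels), "position" and "rotation" of the camera in the world. Camera axes: x right, y down, z forward; pixel columns grow to the right and rows downward; lengths in mm; the calibration is good to about 2 mm. A picture is of the moment at which its call begins. There is no depth.
- r.close_job(): hands the job in, once; it reports no verdict.
The state is a dict: "t": time; "q": joint angles; "dq": joint speeds; "joint_torque": joint torques, N m; "position": TCP position; "tcp_rot": TCP orientation; "ft_force": force on the tool from outside, world axes, zero at the start; "wrist_torque": the same for the moment, N m; "width": finger opening in mm.
Only numpy, scipy, OpenCV 4.12 (cv2) and the standard library are available. Lean on these libraries where they do the work, as an engineer would, in place of code of your own. Each camera call takes 0.05 s, during which the arm holds its last target.

### The job

Set the torque screwdriver for the hinge screws: it is the blue one clamped upright in its grey bench stand, it has no scale, and its setting is counted in clicks from its bottom stop. Pull the dark knurled cap straight up until it unlocks and the red band shows beneath it, turn it anticlockwise (seen from above) until you feel the bottom stop, turn it exactly four clicks clockwise from there without going past the fourth, then push it straight down until it is locked fully home and let go. Work gently and by feel, never straining the cap against its stops or its lock, and leave the things lying round the stand where they are.

Things in the scene. Friction and masses are not known exactly. Their poses are not given: they have to be found in the camera images.
- riser: Bench riser: light wooden board 260 x 480 mm on steel end panels, fixed; its top, on which everything here stands, is 100 mm above the table. Origin: under its middle at table height, x and y along its sides.
- driver_stand: Fixed grey stand, 110 x 90 x 45 mm, with spare bits and a dark clamp (up to 75 mm high). In it stands the fixed torque screwdriver with a blue grip, 34 mm thick, vertical; above the clamp there is only the driver. Origin: on the driver's axis at the height of the riser's top, z up.
- index_ring: Aluminium ring fixed round the driver just under the cap, 37.6 mm across, 10 mm high, a black tick every 20 degrees. The red band, lock key, seat, upper stop and bottom stop of the cap belong to it. Origin: on the axis, 146 mm above the riser's top (underside of the locked cap), z up; x and y turn with the driver, which is clamped at any angle.
- cap: Adjusting cap: dark knurled cylinder 41 mm across, 34 mm high, upright. Origin: centre of its underside. 10 to 15 N up unlocks it; it snaps over in mid-stroke and stays up. Unlocked it turns in clicks of 20 degrees, 0.1 N m each; past half way a ball draws it into the next, and let go within 8 degrees it centres. Force between it and the index ring must stay under 40 N.
- cap_center (a point): Centre of the cap's blue top, on the axis: 180 mm above the riser's top when locked, 186 mm unlocked. About 10 N down locks it again, snapping over in mid-stroke, but only within about 4 degrees of a click; else ribs inside ride on the lock key. Locked it turns barely 2 degrees; twisting it then, or pressing, pulling or turning hard on a stop, strains it.
- cap_mark (a point): Rim end, 19.6 mm from the axis, level with cap_center, of the white pointer line on the cap's top; its direction from cap_center is the cap's angle. It starts one to four clicks above the lowest, which counts as zero. The solid bottom stop (a dog in the cap meets stop_pin in the ring, 16 mm from the axis) lies 2 degrees below the lowest click and cannot be seen; 0.6 N m on it makes 40 N.
- spectacles: Black spectacle frame, 48 x 145 x 46 mm, lying at the left of the riser. Origin under its middle. Leave alone.
- screw_bin: Open blue bin with hinge screws, 60 x 85 x 28 mm, at the right of the riser. Origin under its middle. Leave alone.
- red_screwdriver: Precision screwdriver with a red handle, 163 x 13 x 13 mm, lying behind the stand. Origin under its handle. Leave alone.
- temple_bundle: Bundle of black and yellow temple shells, 49 x 30 x 17 mm, at the front right of the riser. Origin under its middle. Leave alone.

How it is judged:
By the outcome, as a careful person would: the job done as asked, in the order asked, and still so for the second after the job is handed in, with the robot touching nothing.
It also fails if it takes over 70 s, if anything falls off the work surface, if the arm or the gripper's body presses on something with over 40 N, if the wrist force passes 120 N, or if a joint passes its speed limit or range.

## Working session

There is one attempt and no reset: what is moved stays moved. The work goes in short steps, Python scripts to look and compute and a shell command to move; the robot and the scene stay as the last step left them, time stands still between calls to the robot, and variables do not carry over. Pictures are saved under pics/ and viewed, and the job is handed in when it is done.

```bash
ls; mkdir -p pics
python3 - <<'E'
from cell import status, eyes, r
import cv2
s=status.observe()
for k in s: print(k,s[k])
print(r.pinch_z)
for n in("side","top"):
    f=eyes.grab_frame(n); cv2.imwrite(f"pics/{n}0.png",f["color"][:,:,::-1])
    print(n,{k:f[k] for k in f if k!="color"})
E
```

```text
pics
t 0.0
q [-1.28509509  0.4778093   0.02231357  1.55648449 -0.01152664  1.1093216
 -0.08311062]
dq [-3.87509323e-04 -7.86605065e-04 -1.48237127e-03  2.54244627e-03
 -2.50508769e-03  1.33386940e-03  3.33286687e-05]
joint_torque [ 9.26866924e-04 -5.96450901e+01  1.60858747e+00 -2.81197876e+01
  1.25184099e-02  9.44314466e-03  1.84959640e-05]
position [258.75456379 622.76396653 230.30510054]
tcp_rot [ 1.95619899e-01  9.80679334e-01 -9.38357680e-04 -1.33014755e-04]
ft_force [ 0.07479717  0.92266661 -0.22028391]
wrist_torque [0.01021203 0.00453012 0.04335571]
width 85.43672004022625
18.700000000000003
side {'fx': 436.98815399520726, 'fy': 436.98815399520726, 'cx': 285.90639437517086, 'cy': 204.9746202616948, 'position': array([ 217.32435661, -662.29880771,  582.98659778]), 'rotation': array([ 0.83078106, -0.18887159,  0.1223801 , -0.50907118])}
top {'fx': 538.4159784905611, 'fy': 538.4159784905611, 'cx': 272.0591667182269, 'cy': 201.60365630207514, 'position': array([ 433.74229868,   29.35700495, 1294.66443054]), 'rotation': array([ 0.71467709, -0.69812365,  0.0338534 , -0.02672033])}
```

View pics/side0.png

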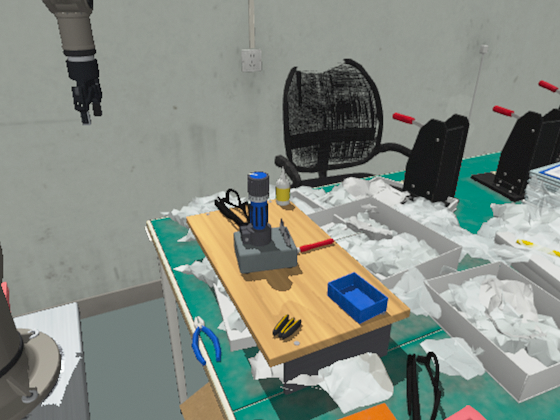

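View pics/top0.png

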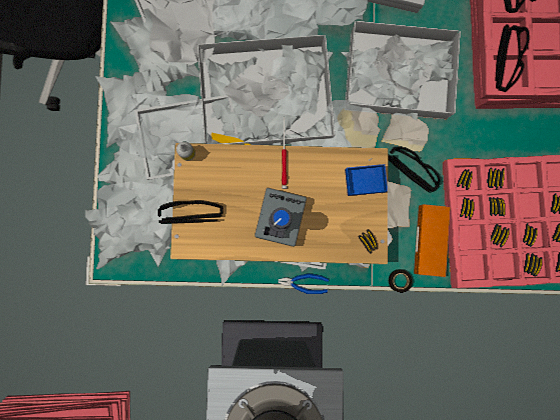

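```bash
cat > h.py <<'E'
from cell import status, eyes, r
import cv2, numpy as np
from scipy.spatial.transform import Rotation as R
def ray(f,u,v):
    d=np.array([(u-f["cx"])/f["fx"],(v-f["cy"])/f["fy"],1]); return R.from_quat(f["rotation"]).apply(d)
def at_z(f,u,v,z):
    d=ray(f,u,v); return f["position"]+d*(z-f["position"][2])/d[2]
def proj(f,p):
    c=R.from_quat(f["rotation"]).inv().apply(np.asarray(p,float)-f["position"]); return np.array([c[0]/c[2]*f["fx"]+f["cx"],c[1]/c[2]*f["fy"]+f["cy"]])
def crop(f,name,u,v,w,s):
    c=f["color"][v-w*3//4:v+w*3//4,u-w:u+w,::-1]; cv2.imwrite(name,cv2.resize(c,None,fx=s,fy=s,interpolation=cv2.INTER_CUBIC))
def tri(f1,p1,f2,p2):
    a,b=ray(f1,*p1),ray(f2,*p2); A=np.stack([a,-b],1); x=np.linalg.lstsq(A,f2["position"]-f1["position"],rcond=None)[0]
    P,Q=f1["position"]+a*x[0],f2["position"]+b*x[1]; return (P+Q)/2,np.linalg.norm(P-Q)
E
python3 - <<'E'
from h import *
t=eyes.grab_frame("top");s=eyes.grab_frame("side")
crop(t,"pics/t1.png",281,218,24,16);crop(s,"pics/s1.png",260,205,52,7)
def bluec(f,u,v,w):
    c=f["color"].astype(int)[v-w:v+w,u-w:u+w]; m=(c[...,2]>c[...,0]+60)&(c[...,2]>90); y,x=np.nonzero(m); print(len(x),x.min()+u-w,x.max()+u-w,y.min()+v-w,y.max()+v-w); return x.mean()+u-w,y.mean()+v-w
a=bluec(t,281,218,14);b=bluec(s,258,175,8);print(a,b,tri(t,a,s,b)); print(at_z(t,*a,280),at_z(s,*b,280))
E
```

```text
181 273 289 210 225
90 250 265 172 178
(np.float64(281.27624309392263), np.float64(217.18232044198896)) (np.float64(258.0), np.float64(174.98888888888888)) (array([491.11753248,   2.35192916, 279.04123725]), np.float64(1.8633563600753782))
[491.93523359   2.04621771 280.        ] [4.89334738e+02 4.56178177e-01 2.80000000e+02]
```

```bash
python3 -c "
import cv2;print(cv2.imread('pics/t1.png').shape,cv2.imread('pics/s1.png').shape)"
```

```text
(576, 768, 3) (546, 728, 3)
```

View pics/t1.png

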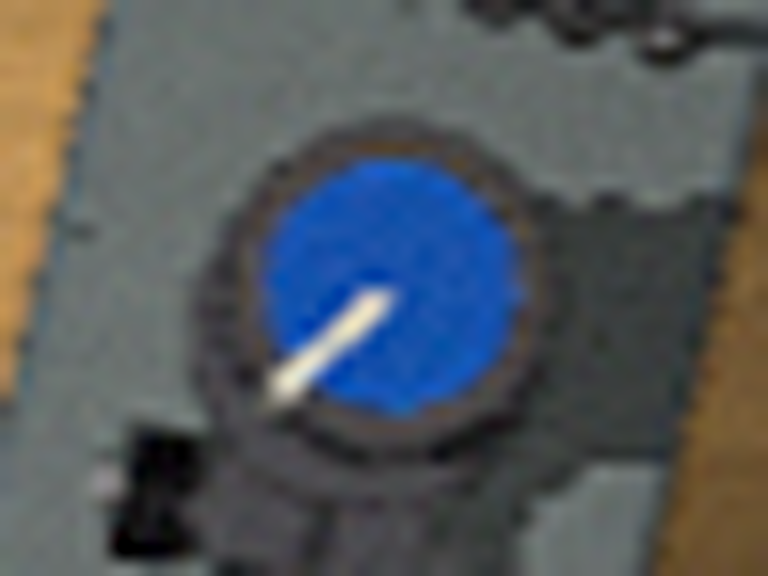

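View pics/s1.png

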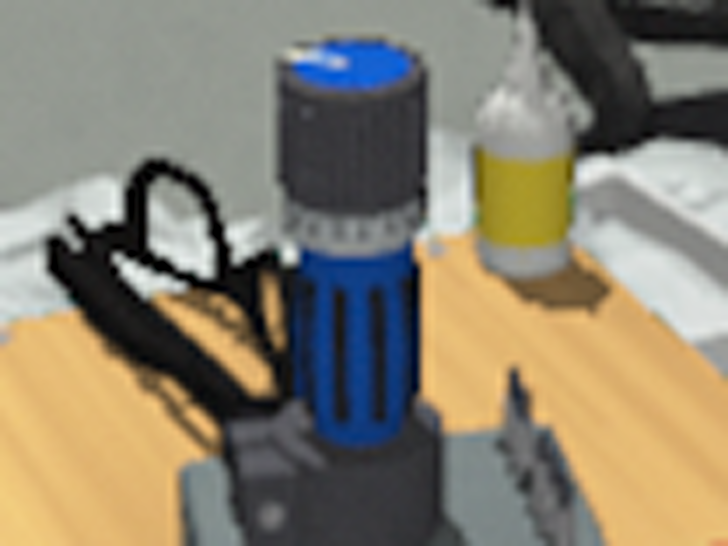

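```bash
cat >> h.py <<'E'
def st(tgt=None,prn=True):
    s=status.observe(); q=R.from_quat(s["tcp_rot"]); M=q.as_matrix()
    print("t %.2f pos %s toolz %s yawY %.2f q7 %.3f F %s T %s w %.2f"%(s["t"],np.round(s["position"],2),np.round(M[:,2],4),np.degrees(np.arctan2(M[1,1],M[0,1])),s["q"][6],np.round(s["ft_force"],2),np.round(s["wrist_torque"],3),s["width"]))
    if tgt is not None: print("tool delta mm",np.round(M.T@(np.array(tgt)-s["position"]),1))
    z=M[:,2]; v=np.cross(z,[0,0,-1]); print("level rotvec",np.round(M.T@v,4))
    return s,M
E
python3 -m inch '[0,0,-0.04,0,0,0,0, 0,0,-0.04,0,0,0,0, 0,0,-0.04,0,0,0,0, 0,0,0,0,0,0,0]' 30
python3 -c "
from h import *
st((491,1.5,345))"
```

```text
t: 0.53
position: [258.0, 620.8, 350.2]
tcp_rot: [0.196, 0.981, -0.006, -0.001]
ft_force: [0.1, 1.3, 1.3]
width: 85.3
t 0.53 pos [258.05 620.82 350.24] toolz [-0.0037 -0.0115 -0.9999] yawY 67.45 q7 -0.082 F [0.1  1.3  1.34] T [0.073 0.011 0.002] w 85.27
tool delta mm [-452.7 -482.5   11.5]
level rotvec [-0.0121  0.001   0.    ]
```

```bash
python3 -m inch '[-0.028,-0.030,0,0,0,0,0, -0.028,-0.030,0,0,0,0,0, -0.028,-0.030,0,0,0,0,0, -0.028,-0.030,0,0,0,0,0, -0.028,-0.030,0,0,0,0,0, -0.028,-0.030,0,0,0,0,0, -0.028,-0.030,0,0,0,0,0, -0.028,-0.030,0,0,0,0,0]' 30
python3 -c "
from h import *
st((491,1.5,345))"
```

```text
t: 1.2
position: [370.1, 315.9, 350.3]
tcp_rot: [0.187, 0.982, -0.002, -0.002]
ft_force: [0.7, 0.7, -0.2]
width: 85.5
t 1.20 pos [370.14 315.88 350.32] toolz [-0.0055 -0.0034 -1.    ] yawY 68.44 q7 0.373 F [ 0.66  0.66 -0.21] T [ 0.004 -0.087 -0.017] w 85.47
tool delta mm [-227.9 -247.9    5.7]
level rotvec [-0.0052 -0.0039  0.    ]
```

```bash
python3 -m inch '[-0.028,-0.030,0,0,0,0,0, -0.028,-0.030,0,0,0,0,0, -0.028,-0.030,0,0,0,0,0, -0.028,-0.030,0,0,0,0,0, -0.028,-0.030,0,0,0,0,0, -0.028,-0.030,0,0,0,0,0, 0,0,0,0,0,0.1,0, 0,0,0,0,0,0.1,0, 0,0,0,0,0,0,0]' 30
python3 -c "
from h import *
st((491,1.5,345))"
```

```text
t: 1.95
position: [460.9, 69.7, 350.7]
tcp_rot: [0.295, 0.956, -0.001, -0.0]
ft_force: [-0.3, 0.2, -0.7]
width: 85.3
t 1.95 pos [460.89  69.71 350.68] toolz [-7.0e-04 -1.1e-03 -1.0e+00] yawY 55.69 q7 0.695 F [-0.25  0.17 -0.68] T [-0.023  0.041 -0.01 ] w 85.31
tool delta mm [-63.3 -39.4   5.7]
level rotvec [-0.0013  0.0001 -0.    ]
```

```bash
python3 -m inch '[-0.032,-0.02,0,0,0,0,0, -0.03,-0.018,0,0,0,0,0, 0,0,0,0,0,0.12,0, 0,0,0,0,0,0.12,0, 0,0,0,0,0,0.12,0, 0,0,0,0,0,0.12,0, 0,0,0,0,0,0.12,0, 0,0,0,0,0,0.12,0, 0,0,0,0,0,0.12,0, 0,0,0,0,0,0.12,0, 0,0,0,0,0,0,0]' 30
python3 - <<'E'
from h import *
st((491,1.5,290))
s=eyes.grab_frame("side");crop(s,"pics/s2.png",260,160,70,5)
E
```

```text
t: 2.87
position: [491.0, 6.1, 348.9]
tcp_rot: [0.702, 0.712, -0.0, -0.0]
ft_force: [0.5, 0.3, 0.0]
width: 85.5
t 2.87 pos [490.99   6.13 348.88] toolz [-9.e-04  2.e-04 -1.e+00] yawY 0.85 q7 -0.082 F [0.54 0.29 0.04] T [ 0.005 -0.005  0.054] w 85.52
tool delta mm [-4.6 -0.  58.9]
level rotvec [-0.0009 -0.0002  0.    ]
```

View pics/s2.png

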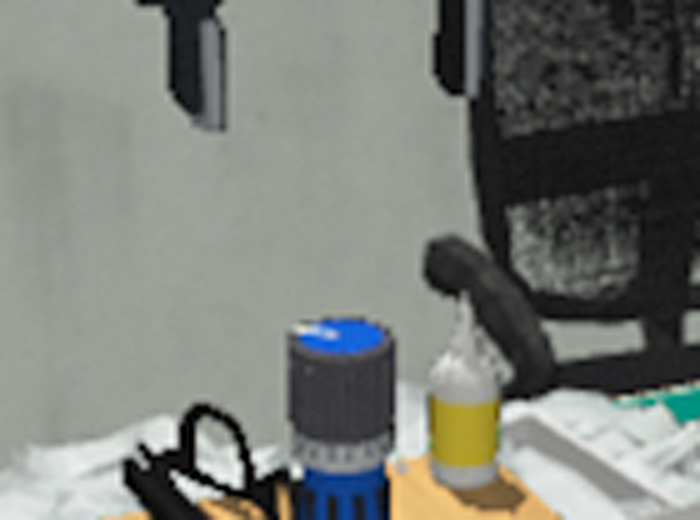

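```bash
python3 -m inch '[-0.0046,0,0.02,0,0,0,0, 0,0,0.02,0,0,0,0, 0,0,0.02,0,0,0,0, 0,0,0.02,0,0,0,0, 0,0,0.014,0,0,0,0, 0,0,0,0,0,0,0]' 20
python3 - <<'E'
from h import *
st((491,1.5,252))
s=eyes.grab_frame("side");crop(s,"pics/s3.png",260,180,48,8)
s=eyes.grab_frame("top");crop(s,"pics/t3.png",281,218,48,8)
E
```

```text
t: 3.42
position: [492.2, 4.5, 252.4]
tcp_rot: [0.685, 0.729, 0.002, 0.001]
ft_force: [-1.4, 0.6, -0.0]
width: 85.5
t 3.42 pos [492.25   4.49 252.44] toolz [ 0.0038  0.0025 -1.    ] yawY 3.60 q7 0.034 F [-1.41  0.61 -0.04] T [0.017 0.048 0.023] w 85.54
tool delta mm [-2.9 -1.4  0.4]
level rotvec [ 0.0039 -0.0022 -0.    ]
```

View pics/s3.png

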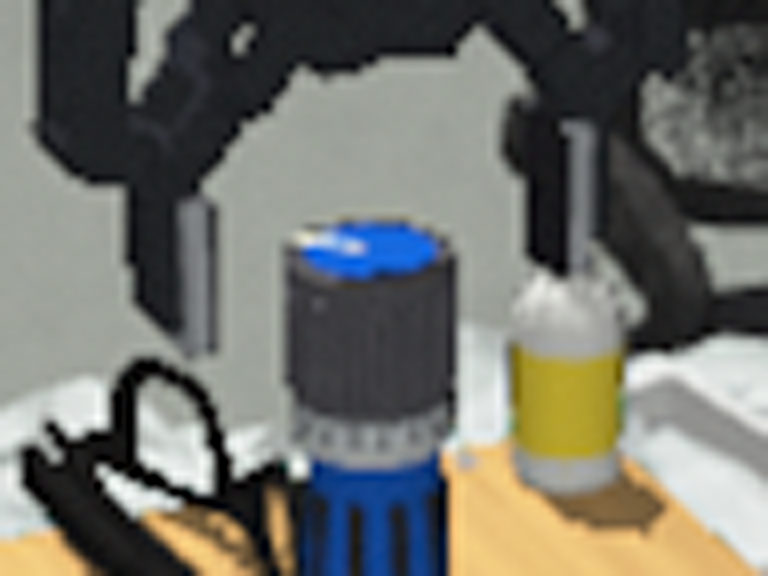

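View pics/t3.png

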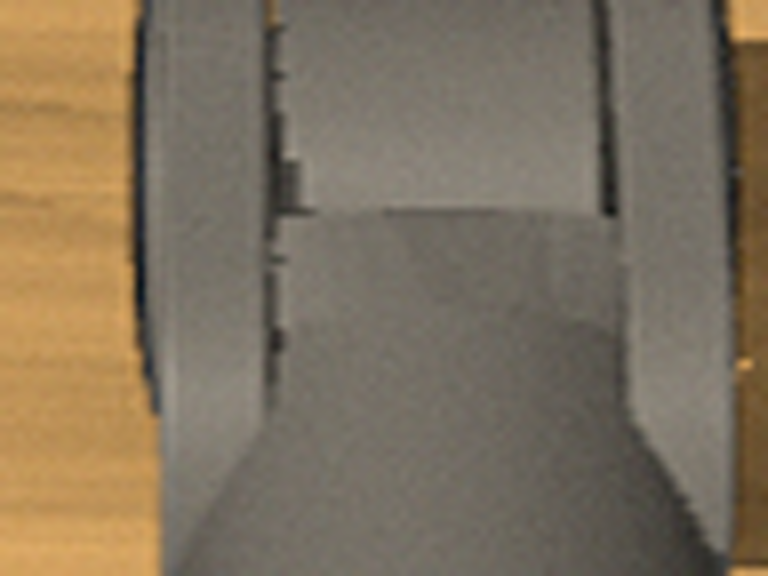

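```bash
python3 -m inch '[-0.003,-0.0014,0,0.004,-0.002,0,0.3, 0,0,0,0,0,0,0.4, 0,0,0,0,0,0,0.45]' 20
python3 -c "
from h import *
st((491,1.5,252))"
python3 -m inch '[0,0,0,0,0,0,0.6,0,0,0,0,0,0,0.6,0,0,0,0,0,0,0.6]' 20
python3 -c "
from h import *
st((491,1.5,252))"
python3 -m inch '[0,0,0,0,0,0,0.6,0,0,0,0,0,0,0.6,0,0,0,0,0,0,0.6]' 20
python3 - <<'E'
from h import *
st((491,1.5,252))
s=eyes.grab_frame("side");crop(s,"pics/s4.png",260,180,48,8)
E
```

```text
t: 3.77
position: [494.2, 1.4, 257.8]
tcp_rot: [0.684, 0.73, 0.003, 0.002]
ft_force: [0.3, -0.1, 0.2]
width: 51.5
t 3.77 pos [494.22   1.4  257.82] toolz [ 0.0074  0.0019 -1.    ] yawY 3.75 q7 0.039 F [ 0.32 -0.11  0.24] T [-0.004  0.013 -0.011] w 51.47
tool delta mm [ 0.3 -3.3  5.8]
level rotvec [ 0.0075 -0.0014 -0.    ]
t: 4.02
position: [490.8, 1.1, 259.4]
tcp_rot: [0.683, 0.73, 0.001, -0.001]
ft_force: [-0.5, 0.1, -1.5]
width: 40.0
t 4.02 pos [490.8    1.08 259.37] toolz [ 3.0e-04  3.7e-03 -1.0e+00] yawY 3.81 q7 0.040 F [-0.53  0.15 -1.49] T [ 0.02  -0.222 -0.005] w 40.01
tool delta mm [0.4 0.2 7.4]
level rotvec [ 0.0005 -0.0036 -0.    ]
t: 4.27
position: [490.8, 1.1, 259.6]
tcp_rot: [0.683, 0.73, 0.002, -0.001]
ft_force: [-1.2, -0.5, -2.3]
width: 40.1
t 4.27 pos [490.81   1.09 259.61] toolz [ 0.001   0.0039 -1.    ] yawY 3.85 q7 0.041 F [-1.19 -0.47 -2.35] T [-0.014  0.04  -0.001] w 40.07
tool delta mm [0.4 0.2 7.6]
level rotvec [ 0.0013 -0.0039 -0.    ]
```

View pics/s4.png

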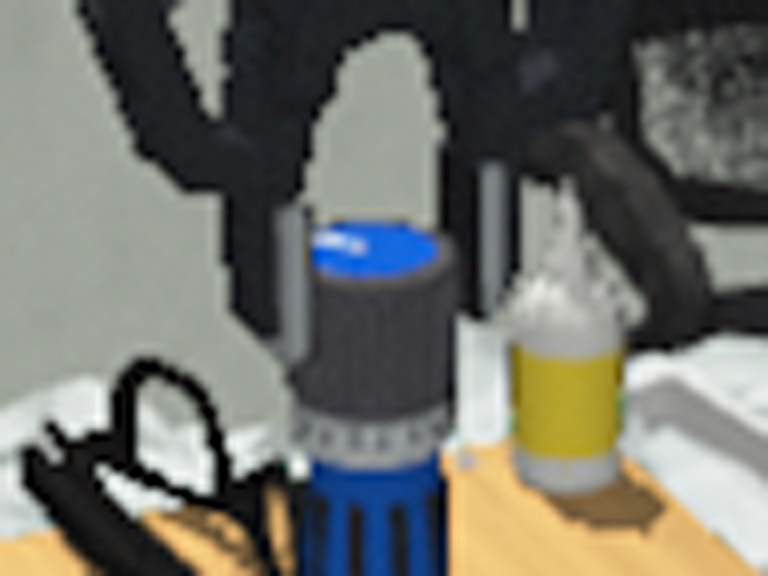

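```bash
python3 -m inch '[0,0,0,0,0,0,0.42, 0,0,0,0,0,0,0.42, 0,0,0.006,0,-0.004,0,0.42, 0,0,0,0,0,0,0.42]' 25
python3 -c "
from h import *
st((490.8,1.5,253))"
```

```text
t: 4.65
position: [492.1, 1.3, 253.8]
tcp_rot: [0.683, 0.731, 0.001, 0.001]
ft_force: [-0.3, -0.4, -1.0]
width: 49.4
t 4.65 pos [492.06   1.3  253.82] toolz [ 3.8e-03 -2.0e-04 -1.0e+00] yawY 3.87 q7 0.041 F [-0.27 -0.42 -0.97] T [ 0.035 -0.018 -0.04 ] w 49.39
tool delta mm [ 0.3 -1.2  0.8]
level rotvec [ 0.0038  0.0005 -0.    ]
```

```bash
python3 -m inch '[0,-0.001,0.001,0.004,0,0,0.42, 0,0,0,0,0,0,0.6, 0,0,0,0,0,0,0.6, 0,0,0,0,0,0,0.6,0,0,0,0,0,0,0.6]' 30
python3 -c "
from h import *
st((490.8,1.5,253))"
```

```text
t: 5.07
position: [490.7, 1.3, 252.5]
tcp_rot: [0.683, 0.731, -0.001, -0.0]
ft_force: [-0.9, -0.3, 1.2]
width: 40.2
t 5.07 pos [490.67   1.29 252.51] toolz [-1.9e-03 -7.0e-04 -1.0e+00] yawY 3.87 q7 0.042 F [-0.92 -0.32  1.21] T [ 0.041  0.104 -0.007] w 40.19
tool delta mm [ 0.2  0.1 -0.5]
level rotvec [-0.0019  0.0006  0.    ]
```

```bash
for i in 1 2; do python3 -m inch '[0,0,-0.001,0,0,0,0.6]' 40
python3 -c "
from h import *
st()"; done;python3 -m inch '[0,0,-0.002,0,0,0,0.6]' 40
python3 -c "
from h import *
st()"
```

```text
t: 5.15
position: [490.6, 1.3, 253.3]
tcp_rot: [0.683, 0.731, -0.001, -0.0]
ft_force: [0.5, 0.1, -4.6]
width: 39.8
t 5.15 pos [490.64   1.29 253.28] toolz [-1.9e-03 -9.0e-04 -1.0e+00] yawY 3.87 q7 0.041 F [ 0.49  0.12 -4.59] T [ 0.043 -0.282  0.02 ] w 39.84
level rotvec [-0.0019  0.0007 -0.    ]
t: 5.23
position: [490.6, 1.3, 253.9]
tcp_rot: [0.683, 0.731, -0.001, -0.0]
ft_force: [2.8, -0.2, -8.5]
width: 39.5
t 5.23 pos [490.59   1.31 253.87] toolz [-0.0018 -0.0011 -1.    ] yawY 3.88 q7 0.040 F [ 2.83 -0.25 -8.52] T [ 0.048 -0.771 -0.062] w 39.52
level rotvec [-0.0019  0.001   0.    ]
t: 5.32
position: [490.5, 1.3, 254.9]
tcp_rot: [0.683, 0.731, -0.001, -0.0]
ft_force: [7.3, -0.8, -19.6]
width: 39.1
t 5.32 pos [490.54   1.3  254.85] toolz [-0.0017 -0.0018 -1.    ] yawY 3.88 q7 0.038 F [  7.3   -0.84 -19.56] T [ 0.032 -1.785  0.036] w 39.13
level rotvec [-0.0018  0.0017 -0.    ]
```

Run:
```python
from h import *
st()
s=eyes.grab_frame("side");crop(s,"pics/s5.png",260,180,36,10)
st()
```

```text
t 5.32 pos [490.54   1.3  254.85] toolz [-0.0017 -0.0018 -1.    ] yawY 3.88 q7 0.038 F [  7.3   -0.84 -19.56] T [ 0.032 -1.785  0.036] w 39.13
level rotvec [-0.0018  0.0017 -0.    ]
t 5.37 pos [490.66   1.31 255.32] toolz [-0.0016 -0.0017 -1.    ] yawY 3.88 q7 0.038 F [ 2.25  0.67 -5.5 ] T [-0.029 -0.374  0.011] w 39.70
level rotvec [-0.0017  0.0016  0.    ]
```

View pics/s5.png

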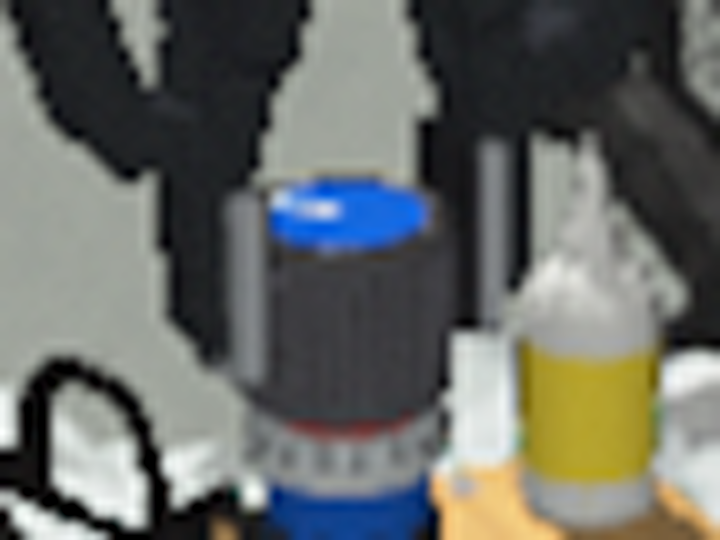

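```bash
python3 -m inch '[0,0,0,0,0,0,0.6]'
python3 - <<'E'
from h import *
st()
s=eyes.grab_frame("side");crop(s,"pics/s6.png",260,180,36,10)
st()
E
```

```text
t: 5.45
position: [490.7, 1.3, 255.3]
tcp_rot: [0.683, 0.731, -0.001, 0.0]
ft_force: [0.4, -0.1, -1.4]
width: 39.5
t 5.45 pos [490.67   1.33 255.33] toolz [-0.0017 -0.0018 -1.    ] yawY 3.88 q7 0.038 F [ 0.37 -0.12 -1.41] T [-0.028 -0.07   0.006] w 39.47
level rotvec [-0.0018  0.0017 -0.    ]
t 5.50 pos [490.65   1.32 255.3 ] toolz [-0.0017 -0.0019 -1.    ] yawY 3.88 q7 0.038 F [ 1.75  0.69 -4.57] T [-0.022 -0.351  0.044] w 39.75
level rotvec [-0.0019  0.0018 -0.    ]
```

View pics/s6.png

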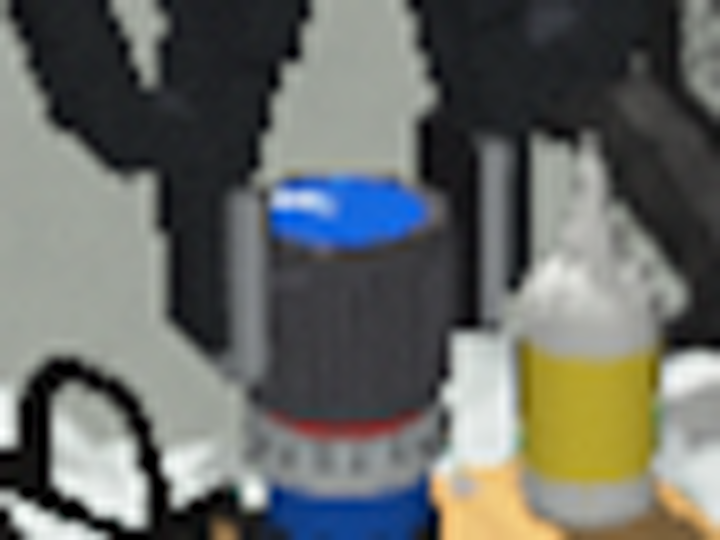

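```bash
for i in 1 2 3; do python3 -m inch '[0,0,-0.001,0,0,0,0.6]' >/dev/null
python3 -c "
from h import *
st()"; done
```

```text
t 5.58 pos [490.66   1.31 256.22] toolz [-0.0017 -0.002  -1.    ] yawY 3.89 q7 0.037 F [ 0.89 -0.22 -2.64] T [-0.035 -0.327  0.005] w 39.19
level rotvec [-0.0018  0.0019 -0.    ]
t 5.67 pos [490.74   1.3  257.53] toolz [-0.0017 -0.0019 -1.    ] yawY 3.88 q7 0.036 F [-0.52  0.11  0.95] T [-0.005  0.081 -0.02 ] w 39.50
level rotvec [-0.0019  0.0018 -0.    ]
t 5.75 pos [490.69   1.28 258.98] toolz [-0.0019 -0.0017 -1.    ] yawY 3.87 q7 0.035 F [-0.03  0.91 -2.27] T [-0.003 -0.154 -0.011] w 39.42
level rotvec [-0.002   0.0015 -0.    ]
```

```bash
python3 -m inch '[0,0,0,0,0,0,0.6]' >/dev/null
python3 - <<'E'
from h import *
st()
s=eyes.grab_frame("side");crop(s,"pics/s7.png",260,180,36,10)
E
```

```text
t 5.83 pos [490.67   1.25 259.4 ] toolz [-0.0018 -0.0014 -1.    ] yawY 3.87 q7 0.035 F [ 0.32  0.32 -2.1 ] T [ 0.018 -0.109  0.003] w 39.34
level rotvec [-0.0019  0.0013  0.    ]
```

View pics/s7.png

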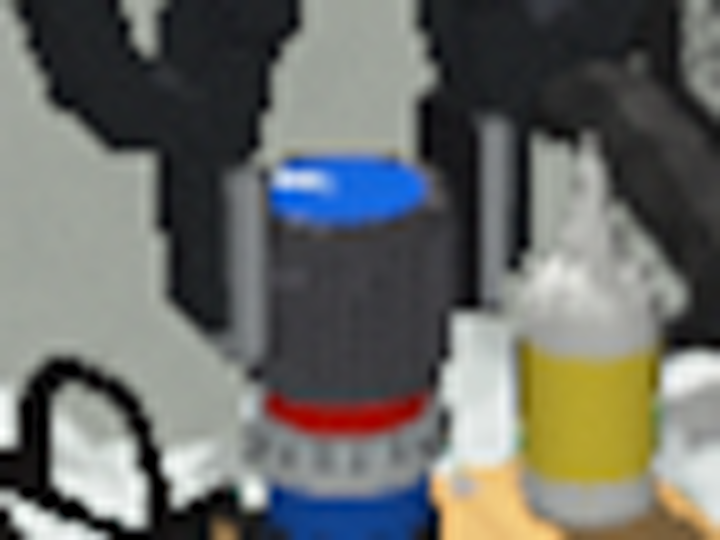

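```bash
cat >> h.py <<'E'
def c():
    s=status.observe(); M=R.from_quat(s["tcp_rot"]).as_matrix()
    print("t %.2f yaw %.2f pos %s F %s Tz %.3f w %.2f tilt %s"%(s["t"],np.degrees(np.arctan2(M[1,1],M[0,1])),np.round(s["position"],1),np.round(s["ft_force"],1),s["wrist_torque"][2],s["width"],np.round(M[:2,2],4)))
E
for i in 1 2 3 4; do python3 -m inch '[0,0,0,0,0,-0.05,0.6]' 30 >/dev/null; python3 -c "
from h import *
c()"; done
```

```text
t 5.97 yaw 6.71 pos [490.8   1.1 259.5] F [ 2.3 -0.8 -3.3] Tz -0.160 w 39.62 tilt [-0.0013 -0.0014]
t 6.05 yaw 9.67 pos [490.9   1.1 259.6] F [ 1.6  2.1 -3.5] Tz -0.184 w 39.66 tilt [-0.0009 -0.0011]
t 6.13 yaw 12.66 pos [490.9   1.3 259.6] F [ 2.   1.1 -3.2] Tz -0.039 w 39.59 tilt [-0.0008 -0.0007]
t 6.22 yaw 15.68 pos [491.    1.4 259.6] F [ 2.  -0.1 -3.4] Tz -0.022 w 39.52 tilt [-0.0005 -0.0006]
```

```bash
for i in 1 2 3 4 5 6; do python3 -m inch '[0,0,0,0,0,-0.05,0.6]' 30 >/dev/null; python3 -c "
from h import *
c()"; done
```

```text
t 6.30 yaw 18.69 pos [491.    1.4 259.6] F [ 1.  -0.1 -3.1] Tz 0.053 w 39.42 tilt [-0.0004 -0.0005]
t 6.38 yaw 21.71 pos [491.    1.4 259.6] F [ 1.5 -1.2 -1.8] Tz 0.080 w 40.09 tilt [-0.0003 -0.0006]
t 6.47 yaw 24.72 pos [491.1   1.4 259.6] F [ 1.5 -0.7 -2.4] Tz -0.157 w 39.62 tilt [ 0.     -0.0007]
t 6.55 yaw 27.71 pos [491.3   1.3 259.6] F [ 1.8  0.1 -2.4] Tz -0.192 w 39.62 tilt [ 0.0005 -0.0007]
t 6.63 yaw 30.70 pos [491.4   1.4 259.6] F [ 0.6  2.  -2.4] Tz -0.086 w 39.44 tilt [ 0.0007 -0.0003]
t 6.72 yaw 33.70 pos [491.4   1.5 259.6] F [ 2.1 -1.4 -2.4] Tz 0.058 w 39.40 tilt [ 0.0008 -0.    ]
```

```bash
for i in 1 2 3 ; do python3 -m inch '[0,0,0,0,0,-0.05,0.6]' 30 >/dev/null; python3 -c "
from h import *
c()"; done;for i in 1 2 3 4 ; do python3 -m inch '[0,0,0,0,0,-0.025,0.6]' 30 >/dev/null; python3 -c "
from h import *
c()"; done
```

```text
t 6.80 yaw 36.71 pos [491.4   1.6 259.5] F [ 0.7 -0.4 -2.5] Tz -0.017 w 39.46 tilt [0.0008 0.0001]
t 6.88 yaw 39.73 pos [491.4   1.7 259.6] F [ 1.5 -0.2 -2.8] Tz 0.066 w 39.66 tilt [0.001  0.0002]
t 6.97 yaw 42.75 pos [491.4   1.7 259.6] F [ 2.  -0.1 -2.4] Tz -0.014 w 39.63 tilt [0.001  0.0002]
t 7.05 yaw 44.34 pos [491.5   1.6 259.6] F [ 1.1 -0.6 -3.2] Tz -0.037 w 39.15 tilt [0.0012 0.0002]
t 7.13 yaw 45.84 pos [491.6   1.6 259.6] F [ 2.   0.1 -2.8] Tz -0.090 w 39.56 tilt [0.0014 0.0003]
t 7.22 yaw 47.33 pos [491.6   1.6 259.6] F [ 0.6 -0.1 -3.3] Tz -0.175 w 39.59 tilt [0.0015 0.0004]
t 7.30 yaw 48.80 pos [491.7   1.6 259.5] F [ 1.1  0.2 -2.6] Tz -0.190 w 39.77 tilt [0.0017 0.0006]
```

```bash
for i in 1 2 3 4 ; do python3 -m inch '[0,0,0,0,0,-0.025,0.6]' 30 >/dev/null; python3 -c "
from h import *
c()"; done
```

```text
t 7.38 yaw 50.28 pos [491.7   1.7 259.6] F [ 0.7  0.8 -2.2] Tz -0.046 w 39.72 tilt [0.0018 0.001 ]
t 7.47 yaw 51.77 pos [491.7   1.8 259.6] F [ 1.2 -0.4 -2.6] Tz -0.034 w 39.50 tilt [0.0018 0.0013]
t 7.55 yaw 53.27 pos [491.7   1.8 259.6] F [ 1.3  0.8 -2.9] Tz -0.046 w 39.26 tilt [0.0019 0.0014]
t 7.63 yaw 54.77 pos [491.8   1.9 259.6] F [ 1.1 -0.1 -2.5] Tz -0.024 w 39.67 tilt [0.0019 0.0015]
```

Third anticlockwise click under way; next valley at about yaw 64.

```bash
for i in 1 2 3 4 ; do python3 -m inch '[0,0,0,0,0,-0.035,0.6]' 30 >/dev/null; python3 -c "
from h import *
c()"; done
for i in 1 2 3 ; do python3 -m inch '[0,0,0,0,0,-0.02,0.6]' 30 >/dev/null; python3 -c "
from h import *
c()"; done
```

```text
t 7.72 yaw 56.86 pos [491.8   1.9 259.6] F [ 1.4  0.4 -2.5] Tz 0.016 w 39.62 tilt [0.0019 0.0015]
t 7.80 yaw 58.97 pos [491.8   2.  259.6] F [ 0.9  0.4 -2.2] Tz 0.032 w 39.45 tilt [0.002  0.0016]
t 7.88 yaw 61.09 pos [491.7   2.1 259.6] F [-0.8 -0.7 -1.3] Tz 0.066 w 39.56 tilt [0.0019 0.0016]
t 7.97 yaw 63.21 pos [491.8   2.1 259.6] F [ 1.3 -0.4 -2.9] Tz -0.051 w 39.70 tilt [0.0019 0.0015]
t 8.05 yaw 64.45 pos [491.8   2.1 259.6] F [ 1.6  0.5 -1. ] Tz -0.039 w 39.61 tilt [0.002  0.0015]
t 8.13 yaw 65.65 pos [491.8   2.  259.6] F [ 1.  -0.2 -3.2] Tz -0.060 w 39.51 tilt [0.0022 0.0016]
t 8.22 yaw 66.84 pos [491.9   2.  259.6] F [ 2.  -0.  -2.7] Tz -0.183 w 39.66 tilt [0.0024 0.0017]
```

```bash
for i in 1 2 ; do python3 -m inch '[0,0,0,0,0,-0.015,0.6]' 30 >/dev/null; python3 -c "
from h import *
c()"; done
```

```text
t 8.30 yaw 67.76 pos [492.    2.1 259.5] F [ 1.8  0.4 -3.7] Tz -0.264 w 39.71 tilt [0.0025 0.0019]
t 8.38 yaw 68.66 pos [492.1   2.2 259.5] F [ 2.4  0.8 -3.9] Tz -0.378 w 39.62 tilt [0.0027 0.0021]
```

```bash
python3 -m inch '[0,0,0,0,0,0.02,0.6]' 30 >/dev/null; python3 -c "
from h import *
c()"
for i in 1 2 3 4 5 6 7 8 ; do python3 -m inch '[0,0,0,0,0,0.03,0.6]' 30 >/dev/null; python3 -c "
from h import *
c()"; done
```

```text
t 8.47 yaw 67.53 pos [492.    2.1 259.5] F [ 0.1 -0.8 -1.7] Tz -0.212 w 39.33 tilt [0.0024 0.0021]
t 8.55 yaw 65.72 pos [491.8   2.1 259.5] F [-0.1  0.4 -2.1] Tz -0.015 w 39.22 tilt [0.0019 0.0021]
t 8.63 yaw 63.88 pos [491.8   2.1 259.5] F [-0.1 -0.4 -2.5] Tz 0.013 w 39.47 tilt [0.0018 0.002 ]
t 8.72 yaw 62.05 pos [491.7   2.1 259.5] F [ 0.8  0.6 -2.1] Tz 0.111 w 39.54 tilt [0.0017 0.0018]
t 8.80 yaw 60.23 pos [491.6   2.1 259.5] F [ 0.9 -1.  -2.9] Tz 0.165 w 39.53 tilt [0.0016 0.0016]
t 8.88 yaw 58.43 pos [491.7   2.2 259.5] F [ 1.2 -0.  -2.8] Tz 0.178 w 39.46 tilt [0.0017 0.0012]
t 8.97 yaw 56.60 pos [491.7   2.  259.5] F [ 0.9  0.4 -2.9] Tz 0.051 w 39.50 tilt [0.0018 0.0006]
t 9.05 yaw 54.76 pos [491.7   1.9 259.5] F [ 1.5  0.3 -1.9] Tz 0.042 w 39.43 tilt [0.0019 0.0003]
t 9.13 yaw 52.92 pos [491.7   1.8 259.5] F [ 0.4 -0.  -3.2] Tz -0.021 w 39.58 tilt [ 0.0018 -0.0001]
```

```bash
for i in 1 2 3 4 5 6 7 8 9 10 11 12 ; do python3 -m inch '[0,0,0,0,0,0.05,0.6]' 30 >/dev/null; python3 -c "
from h import *
c()"; done
```

```text
t 9.22 yaw 49.93 pos [491.7   1.8 259.5] F [ 1.1 -0.2 -2.1] Tz -0.001 w 39.35 tilt [ 0.0018 -0.0003]
t 9.30 yaw 46.88 pos [491.6   1.7 259.5] F [ 1.  -1.5 -2.5] Tz -0.048 w 39.71 tilt [ 0.0017 -0.0006]
t 9.38 yaw 43.82 pos [491.5   1.7 259.5] F [ 0.9  0.7 -2.1] Tz 0.062 w 39.69 tilt [ 0.0014 -0.0006]
t 9.47 yaw 40.79 pos [491.4   1.8 259.5] F [ 1.5  0.4 -2.4] Tz 0.169 w 39.69 tilt [ 0.0013 -0.0007]
t 9.55 yaw 37.77 pos [491.4   1.8 259.6] F [ 2.  -2.2 -2.8] Tz 0.143 w 39.48 tilt [ 0.0013 -0.0011]
t 9.63 yaw 34.73 pos [491.4   1.6 259.6] F [ 1.1  0.1 -2.8] Tz 0.013 w 39.48 tilt [ 0.0014 -0.0016]
t 9.72 yaw 31.68 pos [491.3   1.5 259.5] F [ 0.9  0.3 -1.9] Tz 0.016 w 39.57 tilt [ 0.0013 -0.0019]
t 9.80 yaw 28.63 pos [491.3   1.4 259.5] F [ 0.4 -0.7 -2. ] Tz -0.018 w 39.67 tilt [ 0.0012 -0.0022]
t 9.88 yaw 25.56 pos [491.1   1.4 259.5] F [ 0.6  0.9 -2.2] Tz 0.007 w 39.48 tilt [ 0.0009 -0.0022]
t 9.97 yaw 22.51 pos [491.1   1.4 259.5] F [ 0.3  0.9 -2.4] Tz 0.141 w 39.58 tilt [ 0.0008 -0.0022]
t 10.05 yaw 19.49 pos [491.    1.6 259.5] F [ 0.7  0.5 -2.9] Tz 0.193 w 39.79 tilt [ 0.0007 -0.0023]
t 10.13 yaw 16.47 pos [491.    1.4 259.6] F [ 0.9 -1.3 -3.3] Tz 0.049 w 39.43 tilt [ 0.0008 -0.0029]
```

```bash
for i in 1 2 3 4 5 6 7 8 ; do python3 -m inch '[0,0,0,0,0,0.05,0.6]' 30 >/dev/null; python3 -c "
from h import *
c()"; done;for i in 1 2 3  ; do python3 -m inch '[0,0,0,0,0,0.03,0.6]' 30 >/dev/null; python3 -c "
from h import *
c()"; done
```

```text
t 10.22 yaw 13.42 pos [490.9   1.3 259.5] F [ 0.5  0.3 -2.9] Tz 0.080 w 39.64 tilt [ 0.0007 -0.0032]
t 10.30 yaw 10.36 pos [490.9   1.2 259.6] F [ 1.7 -0.5 -3.1] Tz -0.002 w 39.21 tilt [ 0.0007 -0.0034]
t 10.38 yaw 7.31 pos [490.8   1.2 259.5] F [ 0.7 -0.  -2. ] Tz -0.031 w 39.61 tilt [ 0.0005 -0.0036]
t 10.47 yaw 4.25 pos [490.6   1.2 259.5] F [-0.1  0.  -2.9] Tz 0.026 w 39.27 tilt [ 0.0002 -0.0036]
t 10.55 yaw 1.22 pos [490.6   1.4 259.5] F [ 1.2  1.1 -3.1] Tz 0.158 w 39.49 tilt [ 0.0001 -0.0036]
t 10.63 yaw -1.80 pos [490.5   1.5 259.6] F [ 1.2 -1.1 -2.8] Tz 0.143 w 39.84 tilt [ 0.0002 -0.0037]
t 10.72 yaw -4.84 pos [490.5   1.3 259.5] F [ 0.9 -0.2 -3.3] Tz 0.049 w 39.57 tilt [ 0.0002 -0.0042]
t 10.80 yaw -7.88 pos [490.4   1.3 259.5] F [ 0.5 -0.8 -3.1] Tz -0.030 w 39.58 tilt [ 0.0001 -0.0045]
t 10.88 yaw -9.80 pos [490.4   1.2 259.6] F [ 0.8  0.1 -3.7] Tz 0.045 w 39.39 tilt [ 0.0001 -0.0046]
t 10.97 yaw -11.65 pos [490.3   1.2 259.5] F [ 2.8 -0.1 -3.3] Tz -0.002 w 39.32 tilt [ 0.     -0.0047]
t 11.05 yaw -13.51 pos [490.2   1.2 259.5] F [ 0.1  0.5 -2.5] Tz -0.053 w 39.12 tilt [-0.0002 -0.0049]
```

```bash
python3 -m inch '[0,0,0,0,0,0.025,0.6]' 30 >/dev/null; python3 -c "
from h import *
c()"; python3 -m inch '[0,0,0,0,0,0.012,0.6]' 30 >/dev/null; python3 -c "
from h import *
c()"; python3 -m inch '[0,0,0,0,0,0,0.6,0,0,0,0,0,0,0.42,0,0,0,0,0,0,0.42,0,0,0,0,0,0,0.42]' 30 >/dev/null
python3 - <<'E'
from h import *
st()
s=eyes.grab_frame("side");crop(s,"pics/s8.png",260,180,36,10)
E
```

```text
t 11.13 yaw -15.09 pos [490.2   1.2 259.5] F [ 0.6  0.4 -3.1] Tz -0.045 w 39.56 tilt [-0.0002 -0.0048]
t 11.22 yaw -15.87 pos [490.1   1.3 259.6] F [ 0.6 -0.5 -3.4] Tz 0.046 w 39.54 tilt [-0.0001 -0.0049]
t 11.55 pos [490.18   1.22 260.13] toolz [ 0.     -0.0049 -1.    ] yawY -15.85 q7 -0.307 F [ 0.39 -0.2  -0.41] T [-0.02  -0.054 -0.013] w 49.81
level rotvec [ 0.0014  0.0047 -0.    ]
```

View pics/s8.png

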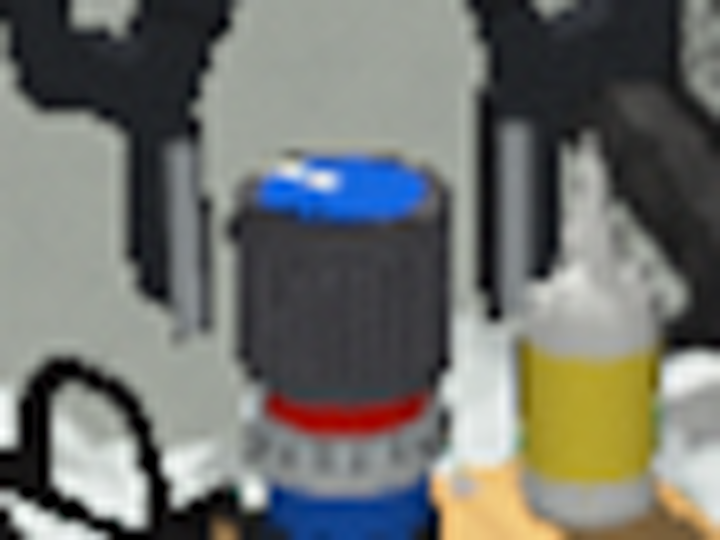

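Run:
```python
from h import *
s=eyes.grab_frame("side");t=eyes.grab_frame("top")
# initial angle from top picture t1
C=at_z(t,392/16+257,285/16+200,280);Rm=at_z(t,272/16+257,398/16+200,280);d=Rm-C;a0=np.degrees(np.arctan2(d[1],d[0]));print("a0",a0,np.linalg.norm(d))
C=np.array([491,1.8,286])
for da in(20,0,-20,-40,-60):
    a=np.radians(a0+da);p=[C+k*np.array([np.cos(a),np.sin(a),0]) for k in (0,19.6)]
    print(da,[np.round((proj(s,q)-[224,153])*10,0) for q in p])
```

```text
a0 134.5966585546309 19.448636267788945
20 [array([345., 184.]), array([234., 184.])]
0 [array([345., 184.]), array([243., 169.])]
-20 [array([345., 184.]), array([265., 157.])]
-40 [array([345., 184.]), array([295., 148.])]
-60 [array([345., 184.]), array([331., 143.])]
```

```bash
python3 -m inch '[0,0,0.001,0.001,0.004,0,0.42,0,0,0,0,0,0,0.6,0,0,0,0,0,0,0.6,0,0,0,0,0,0,0.6,0,0,0,0,0,0,0.6]' 30 >/dev/null; python3 -c "
from h import *
c()"; for i in 1 2 3; do python3 -m inch '[0,0,0.001,0,0,0,0.6]' 35 >/dev/null; python3 -c "
from h import *
c()"; done
```

```text
t 12.12 yaw -15.85 pos [490.1   1.3 259.2] F [-0.4  0.2 -0.3] Tz -0.034 w 39.94 tilt [0.0001 0.0001]
t 12.20 yaw -15.85 pos [490.2   1.3 258.5] F [-3.8 -0.7  7.9] Tz -0.021 w 39.89 tilt [0.0002 0.0003]
t 12.28 yaw -15.85 pos [490.2   1.3 258.1] F [-3.2 -1.1 10.3] Tz 0.039 w 39.97 tilt [0.0001 0.0007]
t 12.37 yaw -15.86 pos [490.3   1.3 258. ] F [-4.9  0.5 11.4] Tz 0.022 w 39.59 tilt [-0.      0.0013]
```

```bash
for i in 1 2 ; do python3 -m inch '[0,0,0.0015,0,0,0,0.6]' 35 >/dev/null; python3 -c "
from h import *
c()"; done
```

```text
t 12.45 yaw -15.87 pos [490.3   1.3 257.6] F [-7.1 -0.  14.9] Tz 0.053 w 39.45 tilt [-0.0002  0.0022]
t 12.53 yaw -15.87 pos [490.2   1.3 257.1] F [-2.9 -0.6  5.6] Tz 0.031 w 39.90 tilt [-0.0003  0.003 ]
```

```bash
for i in 1 2 3 ; do python3 -m inch '[0,0,0.0012,0,0,0,0.6]' 35 >/dev/null; python3 -c "
from h import *
c()"; done
python3 - <<'E'
from h import *
s=eyes.grab_frame("side");crop(s,"pics/s9.png",260,180,36,10)
E
```

```text
t 12.62 yaw -15.87 pos [490.2   1.3 256.3] F [-1.6  0.1  0.7] Tz -0.005 w 40.12 tilt [-0.0003  0.0035]
t 12.70 yaw -15.87 pos [490.2   1.3 255.1] F [ 0.4 -0.3 -3. ] Tz -0.019 w 39.92 tilt [-0.0002  0.0036]
t 12.78 yaw -15.87 pos [490.1   1.3 253.5] F [ 0.3 -0.3  0.6] Tz 0.022 w 39.69 tilt [-0.0001  0.0034]
```

View pics/s9.png

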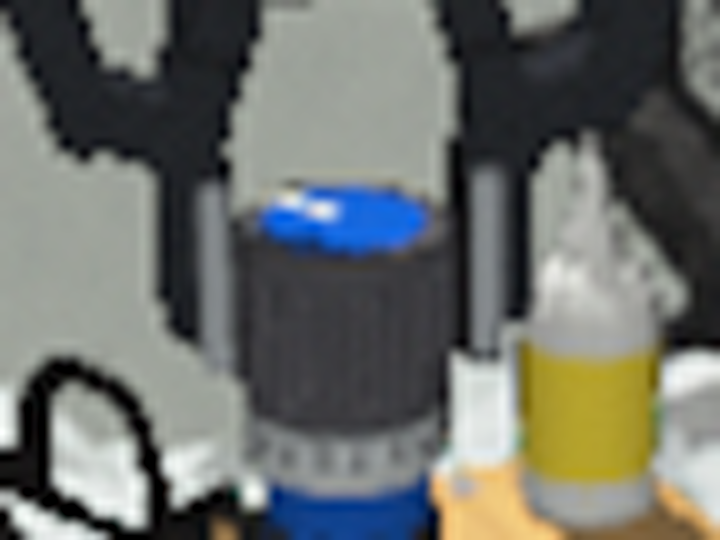

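```bash
for i in 1 2 ; do python3 -m inch '[0,0,0.0008,0,0,0,0.6]' 35 >/dev/null; python3 -c "
from h import *
c()"; done
```

```text
t 12.92 yaw -15.86 pos [490.2   1.3 252.5] F [-3.  -0.   7.5] Tz -0.026 w 39.93 tilt [-0.0002  0.0032]
t 13.00 yaw -15.86 pos [490.3   1.3 252.2] F [-5.7  0.7 12.4] Tz -0.027 w 39.88 tilt [-0.0005  0.0035]
```

```bash
python3 -m inch '[0,0,0,0,0,0,0.6,0,0,0,0,0,0,0.35,0,0,0,0,0,0,0.3,0,0,0,0,0,0,0.2,0,0,0,0,0,0,0.0,0,0,0,0,0,0,0.0]' >/dev/null; python3 -c "
from h import *
st()"; python3 -m inch '[0,0,-0.01,0,0,0,0,0,0,-0.02,0,0,0,0,0,0,-0.03,0,0,0,0,0,0,-0.03,0,0,0,0,0,0,-0.03,0,0,0,0,0,0,-0.03,0,0,0,0,0,0,0,0,0,0,0]' >/dev/null;python3 -c "
from h import *
st()"
```

```text
t 13.50 pos [490.39   1.28 252.01] toolz [-6.0e-04  3.2e-03 -1.0e+00] yawY -15.87 q7 -0.290 F [ 0.29 -0.1  -0.05] T [ 0.003 -0.005  0.039] w 85.47
level rotvec [-0.0015 -0.0029  0.    ]
t 14.08 pos [ 4.8877e+02 -2.4000e-01  4.1083e+02] toolz [-4.4e-03  8.0e-04 -1.0e+00] yawY -16.00 q7 -0.386 F [ 0.59 -0.52  0.86] T [ 0.031 -0.046 -0.055] w 85.50
level rotvec [-0.0045  0.0004 -0.    ]
```

```bash
python3 -m inch '[0.035,0,0,0,0,0,0,0.035,0,0,0,0,0,0,0.035,0,0,0,0,0,0,0.035,0,0,0,0,0,0,0.035,0,0,0,0,0,0,0.035,0,0,0,0,0,0,0.035,0,0,0,0,0,0,0.035,0,0,0,0,0,0,0,0,0,0,0,0,0]' >/dev/null
python3 - <<'E'
from h import *
st()
t=eyes.grab_frame("top");s=eyes.grab_frame("side")
crop(t,"pics/t10.png",281,218,24,16);crop(s,"pics/s10.png",260,205,52,7);cv2.imwrite("pics/top10.png",t["color"][:,:,::-1])
E
```

```text
t 14.83 pos [571.32 276.06 420.14] toolz [ 0.0064  0.0082 -0.9999] yawY -16.61 q7 -0.717 F [-1.78  1.05 -0.8 ] T [ 0.091  0.131 -0.007] w 85.27
level rotvec [ 0.0038 -0.0097  0.    ]
```

View pics/t10.png

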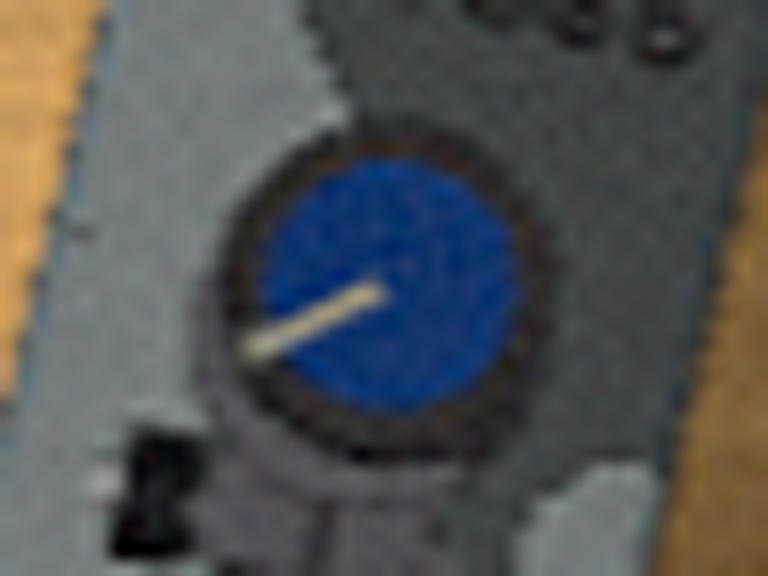

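View pics/s10.png

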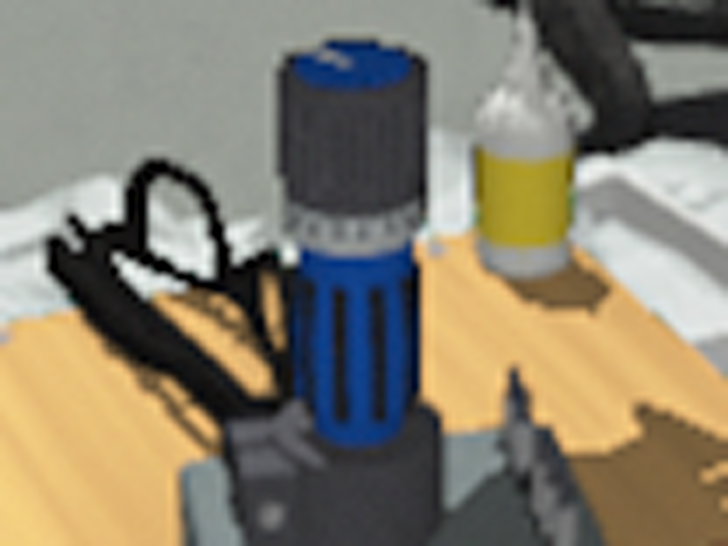

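View pics/top10.png

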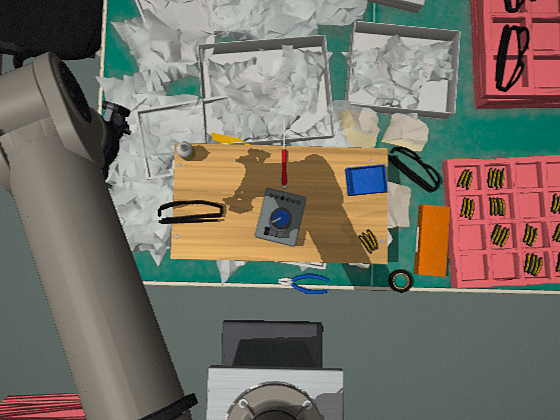

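The top view shows the pointer from (382,290) to (245,352), about 20° clockwise of where it started. The side view shows the cap seated on the ring with no red, and nothing else has moved.

```bash
python3 -m inch '[0,0,0,0,0,0,0,0,0,0,0,0,0,0]'; python3 -c "
from cell import r
print(r.close_job())"
```

```text
t: 15.1
position: [572.1, 266.6, 421.5]
tcp_rot: [0.805, 0.594, 0.004, 0.001]
ft_force: [-0.5, 0.1, -0.7]
width: 85.3
the job is handed in; nothing more can be done
None
```

The torque screwdriver is set to four clicks above its bottom stop, the cap is locked home, and I handed the job in after about 15 s.

- **Unlocking:** I pulled the cap straight up until it snapped over and the red band showed in full. The wrist force peaked at about 20 N.
- **Finding the stop:** Turning anticlockwise, I felt three clicks of about 0.19 N m each. The torque then climbed to 0.38 N m at the bottom stop, and I backed off there.
- **Setting:** I turned clockwise and felt four clicks, stopping in the middle of the fourth. I then let go so the cap could centre itself, and gripped it again.
- **Locking:** The cap needed about 15 N to snap down and sat firm under about 12 N. I then released it and moved the arm clear.

**Last checks:** The side view shows no red band, with the cap back at its starting locked height. The top view puts the pointer about 20° clockwise of its start, which matches three clicks down and four up. The spectacles, bin, red screwdriver and temple bundle look undisturbed.

No check failed, but the side view was too coarse to confirm the angle while the gripper was over the cap. Until the final top view, the count rested on feel and the measured turn of the tool.

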